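# Roll a label roll up the loading ramp to its stop

### The job

Load the label roll into the applicator: with your fingertips, push the lying white roll slowly and gently up the blue-railed ramp, over the crest at the top, until it settles in the seat against the black stop, and leave it there. Keep your fingers behind it all the way so that it never rolls free or runs back down; do not pinch, lift or carry it. Leave the tin, the cup and the small spare roll where they stand.

Things in the scene. Friction and masses are not known exactly. Their poses are not given: they have to be found in the camera images.
- roll: White roll of labels with two orange bands, lying on its side, 70 mm diameter, 110 mm long, rigid, glossy and slippery (friction about 0.35), 0.28 to 0.56 kg. Origin at its centre; its own y axis is the roll's axis (x and z turn as it rolls). It starts on the flat apron at the foot of the ramp, lying across the channel, free to roll.
- applicator: Fixed label applicator with a grey head (160 mm wide, 99 mm high, x +162 to +270 mm) and a loading channel 130 mm wide between 6 mm blue rails. Origin on the table under the channel's centre line; x runs uphill to the stop, y across, z up. Flat apron, top 8 mm above the table, from x -171 to -70 mm, with a lip 6 mm higher at its outer edge (to -177 mm); then ramp, crest, seat, stop.
- ramp: The sloping part of the channel, 8 degrees, 162 mm long (applicator x -70 to +90 mm), fixed. Origin on its top surface at its foot, on the centre line; x points up the slope, y across, z square to the surface. A roll on it has its centre at z 35 mm. Rails stand 14 mm above ramp and apron; along the seat their tops are 46 mm above the table.
- crest (a point): The top edge of the ramp, on the centre line: applicator x +90 mm, 30.5 mm above the table. Beyond it the seat falls at 10 degrees for 60 mm to the black stop, so a roll whose centre is past the crest rolls on into the seat by itself; short of it, it rolls back down.
- seat (a point): Where the centre of the seated roll lies when it rests against the stop: applicator x +115 mm, 62 mm above the table. The stop is a black rubber wall, 85 mm high, its face at applicator x +150 mm.
- tin: Small red tin, 64 mm diameter, 50 mm high, standing loose on the table beside the ramp; origin at the centre of its underside.
- cup: White open cup, 76 mm diameter, 85 mm high, standing loose beside the ramp; origin at the centre of its underside.
- spare: Small spare label roll standing on its end, 52 mm diameter, 60 mm high, loose beside the ramp; origin at the centre of its underside.
Mind the look-alikes: they are no part of the job. What is shaped like the roll but red is not meant. Leave any yellow look-alike of the cup alone.

How it is judged:
By the outcome, as a careful person would: the job done as asked, in the order asked, and still so for the second after the job is handed in, with the robot touching nothing.
It also fails if it takes over 40 s, if anything falls off the work surface, if the arm or the gripper's body presses on something with over 40 N, if the wrist force passes 120 N, or if a joint passes its speed limit or range.

### The arm

A 7-joint arm with a two-finger parallel gripper is mounted at the origin on the work surface. World frame = base frame: x ahead of the robot, y to its left, z up, the work surface at z = 0. Lengths are in mm, angles in rad, forces in N, time in s.
With the tool pointing down it reaches from about 400 to 875 mm from the base axis. Payload 4.4 kg.
Tool frame: the origin (TCP) lies at the very end of the fingers, on their centre line; the grasp point (between the pads) lies 19 mm behind it (hold_point_z is the distance from the TCP to the grasp point, in mm); z points along the fingers, y is the direction in which the jaws open and shut (so a half turn about z gives the same grasp; the last joint's range is limited). The gripper opens to 85 mm and grips with 20 to 120 N. Pads are 22 mm wide; open, the fingers measure 114 mm over their backs; the gripper's body (76 mm by 85 mm) begins 54 mm behind the grasp point. The pads swing forward as they close: fully open they stand 13 mm farther back than shut.
Start: joints at [1.251, 0.628, 0.038, 1.517, -0.027, 0.996, -0.02], TCP at [163.234, -629.184, 191.513] pointing down, gripper open.
Joint ranges: [-3.06, 3.06], [-0.37, 2.12], [-1.25, 1.32], [0.18, 2.47], [-1.1, 4.24], [0.23, 1.98], [-2.94, 2.94]. Speed limits (rad/s): [2.57, 2.57, 3.14, 3.14, 3.14, 3.14, 3.14].

### API

Orientations are given as a 3x3 rotation matrix whose columns are the frame's x, y, z axes.
In Python, from workcell import observe, capture, close_job, silhouettes, hold_point_z gives the robot as it stands.
- The arm moves only by the tool step_arm, never from a script. Its argument "motion" is a list of rows, each a list of 3 entries, a list of its own where there are three numbers: the opening in per cent of the stroke, from 0 (shut) to 100 (fully open), then the shift along the tool's x, y, z in m, then the turn about the tool's z in units of 5 degrees (1.0 is 5 degrees). A call has exactly 8 rows; each row shifts and turns the pose as measured when the row begins, along the tool's axes as they then stand; what a row does not reach is not made up. A row lasts 1/12 s, in which the tool goes at most 41.7 mm and 7.16 degrees, less where a joint would pass 70% of its speed; a pose out of reach is approached as far as the arm can. A call is refused whole if a number of a shift passes 0.0417 or a number of a turn 1, either way. A call with a gripper value outside its range is refused whole. The fingers move at their own pace and stop on an object; "squeeze" is the grip in N (left out, the last holds). Time passes only in rows, so rows that do not move let the fingers close, or fill a call up. It gives the time, the measured TCP pose, the force and the opening at its end, in the units of the state.
- observe(): the state, without advancing time (a new reading comes with each control period).
- capture(name): name is "side" or "top" or "wrist"; returns a dict with "pixels" (420x560x3 uint8, blue, green, red), "K" (3x3 intrinsics, pixels), "k1" (the pictures are not rectified: a ray, as slopes to the right and down, at radius r is drawn at 1 + k1 r^2 times it, then the intrinsics apply), "origin" and "rotation" of the camera in the world. Camera axes: x right, y up, looking along -z (the intrinsics and any distortion apply to the point x, -y, -z); pixel columns grow to the right and rows downward; lengths in mm; the calibration is good to about 2 mm. A picture is of the moment at which its call begins. There is no depth.
- close_job(): hands the job in, once; it reports no verdict.
Trained networks look in a picture, given as the dict that the camera call returned (one of the last four; its "shot" number tells which), for a name from the list of things; names that differ only in an ending like _2 or _b are one class to them, and where a whole thing is asked for, a point or a joint stands for the part that bears it (a point fixed in the world has none). Each returns a list of dicts, best first, with "conf" (0 to 1); they miss things now and then, are a little off and sometimes report something else, mostly with a low value. They report only what shows in the picture. A call takes as long as a camera call. They do not tell look-alikes from the thing itself.
- silhouettes(picture, label): "pixels" (420x560 bool, what is visible of it) and "bbox" ([left, top, right, bottom] in pixels, round what is visible of it).
The state is a dict: "time": time; "joint_positions": joint angles; "joint_velocities": joint speeds; "joint_efforts": joint torques, N m; "tcp_pos": TCP position; "tcp_rot": TCP orientation; "ft_force": force on the tool from outside, world axes, zero at the start; "wrist_torque": the same for the moment, N m; "gripper_width": opening from 0.0 (shut) to 1.0 (fully open).
Only numpy, scipy, OpenCV 4.12 (cv2) and the standard library are available. Lean on these libraries where they do the work, as an engineer would, in place of code of your own. Each camera call takes 0.05 s, during which the arm holds its last target. There are 200 camera calls.

## Working session

There is one attempt and no reset: what is moved stays moved. The work goes in short steps, Python scripts to look and compute and a tool call to move; the robot and the scene stay as the last step left them, time stands still between calls to the robot, and variables do not carry over. Pictures are saved under pics/ and viewed, about 8 in all and at most 12, crops included, and the job is handed in when it is done.

Besides the shell and the picture viewer there is one more tool, called after "Call:" as name([rows], argument=value, ...), one row to a line, values as JSON. step_arm: Moves the arm, as the interface text tells. Its arguments: {"type":"object","properties":{"motion":{"type":"array"},"squeeze":{"type":"number"}},"required":["motion"]}

```bash
mkdir -p pics; cat > h.py <<'E'
import numpy as np, cv2
from workcell import *
def pix2ray(c,uv):
    K=c["K"]; uv=np.atleast_2d(uv).astype(float)
    p=cv2.undistortPoints(uv.reshape(-1,1,2),np.array(K,float),np.array([c["k1"],0,0,0.])).reshape(-1,2)
    d=np.c_[p[:,0],-p[:,1],-np.ones(len(p))]@np.array(c["rotation"]).T
    return np.array(c["origin"]),d
def atz(c,uv,z):
    o,d=pix2ray(c,uv); return o+d*((z-o[2])/d[:,2])[:,None]
def proj(c,P):
    q=(np.atleast_2d(P)-np.array(c["origin"]))@np.array(c["rotation"])
    s=np.c_[q[:,0]/-q[:,2],-q[:,1]/-q[:,2]]; s=s*(1+c["k1"]*(s**2).sum(1))[:,None]
    K=np.array(c["K"]); return s*[K[0,0],K[1,1]]+K[:2,2]
E
python3 - <<'E'
from h import *
s=observe(); print(s)
for n in("top","side"):
    c=capture(n); cv2.imwrite(f"pics/{n}1.png",c["pixels"]); print(n,c["k1"],c["origin"],c["K"])
    for l in("roll","applicator","tin","cup","spare"):
        for r in silhouettes(c,l): print(l,round(r["conf"],2),r["bbox"], np.argwhere(r["pixels"]).mean(0)[::-1].round())
E
```

```text
{'time': 0.0, 'joint_positions': array([ 1.25118078,  0.62934001,  0.03846856,  1.51837466, -0.02695999,
        0.99631097, -0.02000418]), 'joint_velocities': array([ 0.00132004,  0.0006172 , -0.00122415, -0.00141977, -0.00092591,
       -0.00025168, -0.00048285]), 'joint_efforts': array([ 1.36746810e-03, -5.63400042e+01,  1.22584954e+00, -1.93449855e+01,
        1.07720160e-02,  1.04493127e-02, -2.26574650e-05]), 'tcp_pos': array([ 163.03494971, -628.48959913,  190.59150958]), 'tcp_rot': array([[ 9.67962394e-01,  2.51094601e-01, -5.52401052e-04],
       [ 2.51095198e-01, -9.67960661e-01,  1.83314276e-03],
       [-7.44102383e-05, -1.91311850e-03, -9.99998167e-01]]), 'ft_force': array([-0.28052564, -0.50879828, -0.87997894]), 'wrist_torque': array([ 0.03456816, -0.02769674, -0.02821424]), 'gripper_width': 0.9996765008677333}
top -0.007174995111118845 [473.96530782  -9.92438295 890.29895039] [[467.71402374   0.         274.82936334]
 [  0.         467.71402374 207.28175127]
 [  0.           0.           1.        ]]
roll 0.88 [257.8, 209.5, 296.6, 274.0] [278. 242.]
roll 0.69 [356.2,
[... 298 characters left out ...]
[205.9, 313.2, 236.5, 347.4] [222. 327.]
side 0.014763637775524132 [ 532.35634469 -538.74828326  546.53830871] [[422.19616877   0.         279.45595586]
 [  0.         422.19616877 210.31654449]
 [  0.           0.           1.        ]]
roll 0.95 [184.8, 304.6, 251.5, 408.1] [218. 359.]
roll 0.67 [202.7, 216.4, 275.2, 268.7] [239. 242.]
applicator 0.91 [190.3, 109.8, 286.0, 297.7] [233. 198.]
tin 0.93 [301.1, 224.1, 336.0, 270.3] [317. 246.]
cup 0.94 [286.9, 145.5, 327.8, 198.2] [304. 170.]
cup 0.74 [339.3, 140.1, 375.7, 189.6] [356. 163.]
cup 0.32 [299.2, 224.5, 336.3, 269.9] [317. 246.]
spare 0.69 [135.7, 193.6, 173.5, 237.0] [155. 216.]
spare 0.58 [192.0, 115.3, 283.4, 295.9] [233. 198.]
```

View pics/top1.png

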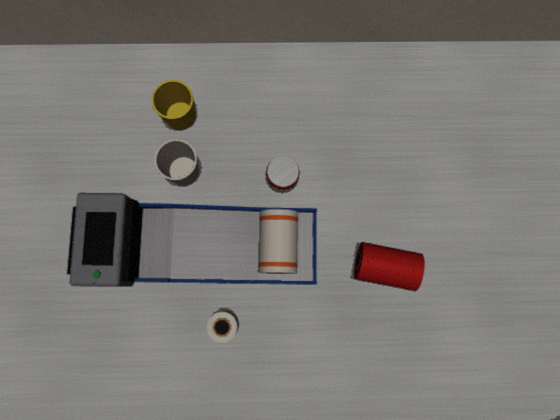

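View pics/side1.png

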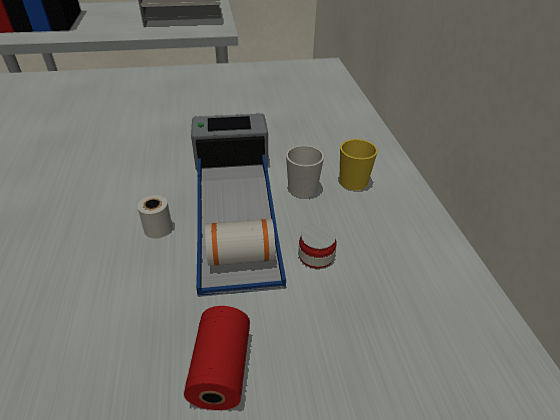

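The top view shows the white roll with orange bands at (278,242) on the apron, near the lip corners at (316,208) and (316,284). The head is at the left, (105,240). The red look-alike is at (390,267) and the yellow cup at (173,100); neither is wanted. I'll confirm this in one enlarged crop and compute positions.

```bash
python3 - <<'E'
from h import *
c=capture("top"); im=c["pixels"]
crop=cv2.resize(im[190:300,120:330],None,fx=3.8,fy=3.8,interpolation=cv2.INTER_CUBIC); cv2.imwrite("pics/crop1.png",crop)
hsv=cv2.cvtColor(im,cv2.COLOR_BGR2HSV)
b=cv2.inRange(hsv,(105,120,50),(130,255,255)); b[:, :130]=0
# outer edges of rails
pts={'t':[], 'b':[], 'r':[]}
for u in range(160,305,5):
    r=np.flatnonzero(b[:,u])
    if len(r): pts['t'].append((u,r.min()-.5)); pts['b'].append((u,r.max()+.5))
for v in range(212,282,4):
    r=np.flatnonzero(b[v]); 
    if len(r): pts['r'].append((r.max()+.5,v))
for k in pts:
    p=np.array(pts[k],float); print(k,p[[0,len(p)//2,-1]].tolist(), atz(c,p[[0,len(p)//2,-1]],22).round(0).tolist())
# right end line at z=14 (lip)
P=atz(c,np.array(pts['r']),14); print("lip",P.mean(0),np.ptp(P,0))
for r in silhouettes(c,"roll")[:1]:
    m=r["pixels"].astype(np.uint8); rc=cv2.minAreaRect(np.argwhere(m)[:,::-1].astype(np.float32)); print(rc)
    print("rollcorners",atz(c,cv2.boxPoints(rc),43).round(1).tolist()); print("c",atz(c,[rc[0]],55))
for l,z in(("tin",50),("cup",85),("spare",60)):
    for r in silhouettes(c,l): print(l,r["conf"],atz(c,[np.argwhere(r["pixels"]).mean(0)[::-1]],z*.7).round())
print("head",atz(c,[(105,193),(105,286)],99))
E
```

```text
t [[160.0, 203.5], [230.0, 206.5], [300.0, 208.5]] [[634.0, 186.0, 22.0], [626.0, 55.0, 22.0], [620.0, -77.0, 22.0]]
b [[160.0, 281.5], [230.0, 282.5], [300.0, 283.5]] [[489.0, 183.0, 22.0], [485.0, 55.0, 22.0], [480.0, -73.0, 22.0]]
r [[315.5, 212.0], [315.5, 248.0], [315.5, 280.0]] [[613.0, -106.0, 22.0], [545.0, -104.0, 22.0], [486.0, -102.0, 22.0]]
lip [ 549.59009813 -104.82926964   14.        ] [1.27744347e+02 4.41184813e+00 1.13686838e-13]
((388.90386962890625, 266.48077392578125), (69.81734466552734, 38.63488006591797), 11.309932708740234)
rollcorners [[487.1, -163.4, 43.0], [555.0, -180.5, 43.0], [527.8, -304.4, 43.0], [460.3, -285.6, 43.0]]
c [[ 506.84311535 -230.26063427   55.        ]]
tin 0.69 [[683. -44.  35.]]
cup 0.86 [[815. 155.  60.]]
cup 0.73 [[703. 149.  60.]]
spare 0.74 [[408.  67.  42.]]
head [[639.41599014 262.89039184  99.        ]
 [481.91556232 256.44459546  99.        ]]
```

View pics/crop1.png

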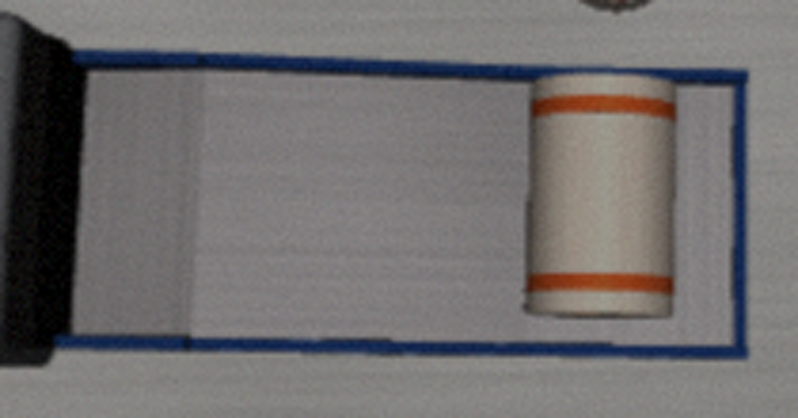

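The enlarged crop confirms the white roll with orange bands lying across the channel, spanning about u 259–297. The lip is at u≈316 and the crest edge at u≈170. The networks' top hit this time was the red look-alike, which I'm ignoring. Uphill is approximately world +y.

```bash
cat >> h.py <<'E'
yaw=0.035; u=np.array([np.sin(yaw),np.cos(yaw),0]); w=np.array([-u[1],u[0],0])  # applicator x,y
O=np.array([549.6,-104.8,0])+177*u
def app(p): d=np.asarray(p)-O; return np.array([d@u,d@w,d[2]])
def world(a): return O+a[0]*u+a[1]*w+np.array([0,0,a[2]])
def rollpos(c,zc):
    best=None
    for r in silhouettes(c,"roll"):
        p=np.argwhere(r["pixels"]).mean(0)[::-1]
        a=app(atz(c,[p],zc)[0])
        if abs(a[1])<40 and -180<a[0]<180: return r["conf"],p,a
def report():
    s=observe(); R=s["tcp_rot"]
    print("t",round(s["time"],2),"tcp app",app(s["tcp_pos"]).round(1),"world",s["tcp_pos"].round(1),"F",s["ft_force"].round(1),"w",round(s["gripper_width"],2))
    print("tool x in app",(R[:,0]@u).round(3),(R[:,0]@w).round(3),"tool y",(R[:,1]@u).round(3),(R[:,1]@w).round(3))
E
python3 - <<'E'
from h import *
print(O); report()
c=capture("top"); print("roll top",rollpos(c,43+10))
print("rollmid px (278.2,241.8):",app(atz(c,[(278.2,241.8)],58)[0]))
print("crest px",app(atz(c,[(170,244)],30.5)[0]), "lip",app(atz(c,[(315.5,246)],14)[0]))
c2=capture("side"); print("roll side",rollpos(c2,43+10))
print("side crest/corner proj top",proj(c,[world(a) for a in ((90,65,30.5),(90,-65,30.5),(-171,65,22),(-171,-65,22))]).round())
print("side proj",proj(c2,[world(a) for a in ((90,65,30.5),(90,-65,30.5),(-174,68,22),(-174,-68,22))]).round())
E
```

```text
[555.79373526  72.09159857   0.        ]
t 0.85 tcp app [-714.6  367.8  191.5] world [ 163.2 -629.2  191.5] F [ 0.2 -0.5  0.4] w 1.0
tool x in app 0.285 -0.959 tool y -0.959 -0.285
roll top (0.87, array([277.67963576, 241.93460265]), array([-104.94123921,   -2.35937784,   53.        ]))
rollmid px (278.2,241.8): [-105.74604366   -2.13040825   58.        ]
crest px [91.9302101   2.63371516 30.5       ] lip [-177.0286553     0.29983134   14.        ]
roll side (0.83, array([239.59188713, 241.8627866 ]), array([-116.72745598,   -2.65042502,   53.        ]))
side crest/corner proj top [[169. 278.]
 [173. 208.]
 [313. 281.]
 [313. 211.]]
side proj [[201. 180.]
 [265. 176.]
 [197. 285.]
 [283. 277.]]
```

Call:
step_arm([
  [50,[0.029,-0.024,0],-0.92],
  [50,[0.031,-0.022,0],-0.92],
  [50,[0.033,-0.019,0],-0.92],
  [50,[0.034,-0.017,0],-0.92],
  [50,[0.035,-0.014,0],-0.92],
  [50,[0.036,-0.011,0],-0.92],
  [50,[0.037,-0.008,0],-0.92],
  [50,[0.038,-0.005,0],-0.92],
])

```text
time: 1.72
tcp_pos: [335.8, -382.5, 189.2]
tcp_rot: [[0.617, 0.787, -0.004], [0.787, -0.617, -0.011], [-0.011, 0.003, -1.0]]
ft_force: [0.3, 0.3, 0.0]
gripper_width: 0.501
```

```bash
python3 -c "
from h import *
report()"
```

```text
t 1.72 tcp app [-462.   204.   189.2] world [ 335.8 -382.5  189.2] F [0.3 0.3 0. ] w 0.5
tool x in app 0.808 -0.589 tool y -0.589 -0.808
```

Call:
step_arm([
  [50,[0.04,-0.001,0],-0.9],
  [50,[0.04,0.002,0],-0.9],
  [50,[0.04,0.005,0],-0.9],
  [50,[0.039,0.008,0],-0.9],
  [50,[0.038,0.011,0],-0.9],
  [50,[0.037,0.014,0],-0.9],
  [50,[0.036,0.017,0],-0.9],
  [50,[0.035,0.02,0],-0.9],
])

```text
time: 2.38
tcp_pos: [528.9, -111.6, 188.2]
tcp_rot: [[0.008, 1.0, 0.001], [1.0, -0.008, -0.016], [-0.016, 0.001, -1.0]]
ft_force: [0.4, -0.7, -0.4]
gripper_width: 0.499
```

```bash
python3 -c "
from h import *
report()"
```

```text
t 2.38 tcp app [-184.5   20.4  188.2] world [ 528.9 -111.6  188.2] F [ 0.4 -0.7 -0.4] w 0.5
tool x in app 1.0 0.027 tool y 0.027 -1.0
```

Call:
step_arm([
  [50,[0.005,0.008,0.0],0.3],
  [50,[0.005,0.008,0.01],0],
  [50,[0.004,0.004,0.025],0],
  [50,[0.0,0.0,0.025],0],
  [50,[0,0,0.025],0],
  [50,[0,0,0.02],0],
  [50,[0,0,0.01],0],
  [50,[0,0,0],0],
])

```text
time: 3.05
tcp_pos: [559.4, -88.9, 67.5]
tcp_rot: [[0.018, 1.0, 0.012], [1.0, -0.017, -0.012], [-0.012, 0.012, -1.0]]
ft_force: [-0.7, -0.6, -0.6]
gripper_width: 0.503
```

```bash
python3 -c "
from h import *
report()
c=capture('top'); cv2.imwrite('pics/top2.png',c['pixels']); print(rollpos(c,43))
c=capture('side'); cv2.imwrite('pics/side2.png',cv2.resize(c['pixels'][120:330,140:420],None,fx=2.5,fy=2.5)); print(rollpos(c,43))
report()"
```

```text
t 3.05 tcp app [-160.8   -9.2   67.5] world [559.4 -88.9  67.5] F [-0.7 -0.6 -0.6] w 0.5
tool x in app 1.0 0.017 tool y 0.018 -1.0
(0.94, array([276.97857755, 242.16281063]), array([-103.91434357,   -2.89323063,   43.        ]))
(0.82, array([239.29949826, 243.51678888]), array([-110.53831958,   -2.0439581 ,   43.        ]))
t 3.25 tcp app [-160.4  -12.2   71.2] world [562.3 -88.6  71.2] F [0.  0.  0.5] w 0.5
tool x in app 1.0 0.018 tool y 0.018 -1.0
```

View pics/side2.png

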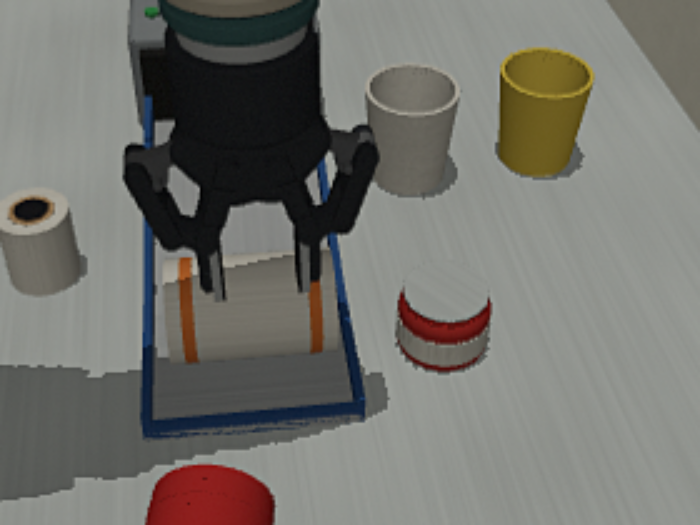

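Call:
step_arm([
  [50,[-0.003,-0.006,0.0],0.2],
  [50,[-0.001,-0.004,0.008],0],
  [50,[0,0,0.01],0],
  [50,[0.0,0.0,0.01],0],
  [50,[0,0,0.008],0],
  [50,[0,0,0.006],0],
  [50,[0,0,0.004],0],
  [50,[0,0,0],0],
])

```text
time: 3.92
tcp_pos: [555.0, -94.4, 24.2]
tcp_rot: [[0.038, 0.999, 0.026], [0.999, -0.038, -0.014], [-0.013, 0.026, -1.0]]
ft_force: [-0.4, -0.1, 0.2]
gripper_width: 0.498
```

```bash
python3 -c "
from h import *
report()
c=capture('side'); cv2.imwrite('pics/side3.png',cv2.resize(c['pixels'][120:330,140:420],None,fx=2.5,fy=2.5)); print(rollpos(c,43))
report()"
```

```text
t 3.92 tcp app [-166.5   -5.    24.2] world [555.  -94.4  24.2] F [-0.4 -0.1  0.2] w 0.5
tool x in app 1.0 -0.003 tool y -0.003 -1.0
(0.65, array([239.91386272, 246.46366083]), array([-117.49819933,   -2.67344871,   43.        ]))
t 4.02 tcp app [-166.4   -5.5   25. ] world [555.5 -94.4  25. ] F [ 0.   0.2 -0.4] w 0.51
tool x in app 1.0 -0.003 tool y -0.003 -1.0
```

View pics/side3.png

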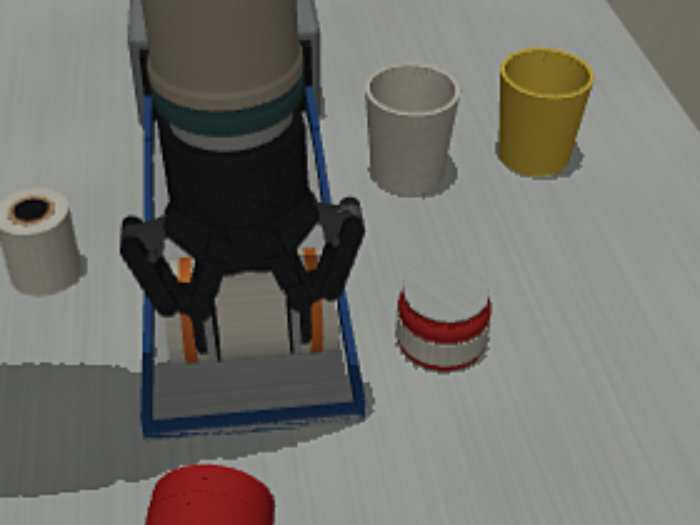

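Call:
step_arm([
  [50,[0.003,-0.001,0.0],0],
  [50,[0.003,-0.001,0],0],
  [50,[0.002,-0.001,0],0],
  [50,[0.002,0.0,0],0],
  [50,[0.002,0,0],0],
  [50,[0.002,0,0],0],
  [50,[0.002,0,0],0],
  [50,[0.002,0,0],0],
])

```text
time: 4.68
tcp_pos: [554.5, -74.3, 26.4]
tcp_rot: [[0.038, 0.999, 0.03], [0.999, -0.037, -0.014], [-0.012, 0.031, -0.999]]
ft_force: [-0.2, -0.8, 0.4]
gripper_width: 0.499
```

```bash
python3 -c "
from h import *
report()
c=capture('top');print(rollpos(c,43))
c=capture('side'); print(rollpos(c,43))
report()"
```

```text
t 4.68 tcp app [-146.3   -3.9   26.4] world [554.5 -74.3  26.4] F [-0.2 -0.8  0.4] w 0.5
tool x in app 1.0 -0.003 tool y -0.002 -1.0
(0.79, array([270.87416332, 246.53748327]), array([-92.96485893,   5.23687036,  43.        ]))
(0.88, array([239.97831568, 245.84417549]), array([-116.07980361,   -2.86045098,   43.        ]))
t 4.88 tcp app [-146.6   -3.8   26.3] world [554.5 -74.5  26.3] F [ 1.1 -0.8 -0.3] w 0.5
tool x in app 1.0 -0.003 tool y -0.002 -1.0
```

Call:
step_arm([
  [50,[0.002,0,0.0],0],
  [50,[0.002,0,0],0],
  [50,[0.002,0,0],0],
  [50,[0.002,0.0,0],0],
  [50,[0.002,0,0],0],
  [50,[0.002,0,0],0],
  [50,[0.002,0,0],0],
  [50,[0.002,0,0],0],
])

```text
time: 5.55
tcp_pos: [554.8, -62.7, 28.0]
tcp_rot: [[0.041, 0.999, 0.03], [0.999, -0.041, -0.02], [-0.019, 0.03, -0.999]]
ft_force: [-0.9, -2.1, 5.3]
gripper_width: 0.495
```

```bash
python3 -c "
from h import *
report()
c=capture('side'); cv2.imwrite('pics/side4.png',cv2.resize(c['pixels'][120:330,140:420],None,fx=2.5,fy=2.5)); print(rollpos(c,43))
report()"
```

```text
t 5.55 tcp app [-134.7   -3.7   28. ] world [554.8 -62.7  28. ] F [-0.9 -2.1  5.3] w 0.5
tool x in app 1.0 -0.006 tool y -0.006 -1.0
(0.81, array([240.3998295 , 243.13768116]), array([-109.85718912,   -3.91618403,   43.        ]))
t 5.65 tcp app [-134.4   -3.7   28.1] world [554.8 -62.3  28.1] F [-0.5 -1.9  5.4] w 0.5
tool x in app 1.0 -0.006 tool y -0.005 -1.0
```

View pics/side4.png

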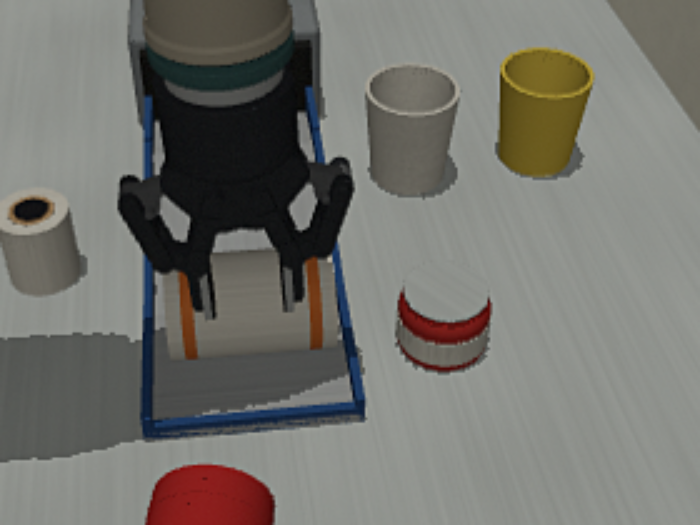

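The side view shows fingertips against the roll at (205,312) and (290,305), with the upward force up to 5 N. I need to check where the tips and the roll really are before pushing further.

```bash
python3 -c "
from h import *
c=capture('side'); s=observe()
T=s['tcp_pos'];R=s['tcp_rot']
f=lambda P:((proj(c,P)-[140,120])*2.5).round().tolist()
print('tips',f([T+R[:,1]*k+R[:,2]*z for k in(-25,25) for z in(0,-10,-20)]))
for xr in(-106,-98,-90):
  print(xr,'bottom-back',f([world((xr,k,8)) for k in(55,-58)]),'ends top',f([world((xr,k,78)) for k in(52,-57)]),'tangent',f([world((xr-35*np.cos(.7),0,43-35*np.sin(.7)))]))
r=silhouettes(c,'roll')[0]; m=r['pixels']
for uu in (212,225,240,255,265): v=np.flatnonzero(m[:,uu]); print(uu,v.min(),v.max(), 'crop',(v.min()-120)*2.5,(v.max()-120)*2.5)
o=np.array(c['origin']);print(app(o))
# tangent fit of lower edge
for uu,vv in [(225,m[:,225].nonzero()[0].max()+.5),(255,m[:,255].nonzero()[0].max()+.5)]:
  o,d=pix2ray(c,[(uu,vv)]); d=d[0]
  a=app(o); dx,dz=d@u,d[2]; n=np.array([-dz,dx])/np.hypot(dx,dz)
  # line at height 43, signed distance 35
  for sg in(1,-1):
    x=a[0]+((sg*35)-n[1]*(43-a[2]))/n[0]; print('axis x',uu,sg,x)
"
```

```text
tips [[216.0, 354.0], [214.0, 344.0], [213.0, 333.0], [292.0, 346.0], [291.0, 336.0], [290.0, 325.0]]
-106 bottom-back [[167.0, 347.0], [331.0, 333.0]] ends top [[161.0, 272.0], [329.0, 259.0]] tangent [[249.0, 357.0]]
-98 bottom-back [[167.0, 338.0], [329.0, 325.0]] ends top [[161.0, 264.0], [328.0, 251.0]] tangent [[248.0, 348.0]]
-90 bottom-back [[167.0, 330.0], [328.0, 317.0]] ends top [[161.0, 256.0], [327.0, 243.0]] tangent [[247.0, 339.0]]
212 229 263 crop 272.5 357.5
225 221 262 crop 252.5 355.0
240 220 261 crop 250.0 352.5
255 245 260 crop 312.5 350.0
265 223 260 crop 257.5 350.0
[-611.28592179    2.04800547  546.53830871]
axis x 225 1 -102.88817798874868
axis x 225 -1 -197.7888646061374
axis x 255 1 -104.11585483804157
axis x 255 -1 -198.90654200953242
```

```bash
python3 -c "
from h import *
c=capture('side'); s=observe(); R=s['tcp_rot']
f=lambda P:((proj(c,P)-[140,120])*2.5).round().tolist()
for n,a in (('side2',(-160.5,-11,69)),('side3',(-166.5,-5.2,24.5)),('side4',(-134.5,-3.7,28))):
  T=world(a); print(n,f([T+R[:,1]*k for k in(-21,21)]), 'up10',f([T+[0,0,10]]),'fwd10',f([T+10*u]))
t=capture('top'); cv2.imwrite('pics/top4.png',cv2.resize(t['pixels'][150:330,100:360],None,fx=3,fy=3)); g=lambda P:((proj(t,P)-[100,150])*3).round().tolist()
print('top tips',g([s['tcp_pos']+R[:,1]*k for k in(-21,21)]),'z+40',g([s['tcp_pos']-R[:,2]*40+R[:,1]*k for k in(-21,21)]))
report()
"
```

```text
side2 [[231.0, 339.0], [299.0, 332.0]] up10 [[265.0, 324.0]] fwd10 [[264.0, 324.0]]
side3 [[227.0, 394.0], [292.0, 387.0]] up10 [[259.0, 380.0]] fwd10 [[258.0, 379.0]]
side4 [[222.0, 354.0], [286.0, 347.0]] up10 [[253.0, 340.0]] fwd10 [[253.0, 339.0]]
top tips [[580.0, 312.0], [581.0, 244.0]] z+40 [[582.0, 310.0], [583.0, 238.0]]
t 5.85 tcp app [-134.6   -3.7   28. ] world [554.8 -62.6  28. ] F [-0.5 -2.6  5.6] w 0.5
tool x in app 1.0 -0.006 tool y -0.005 -1.0
```

View pics/top4.png

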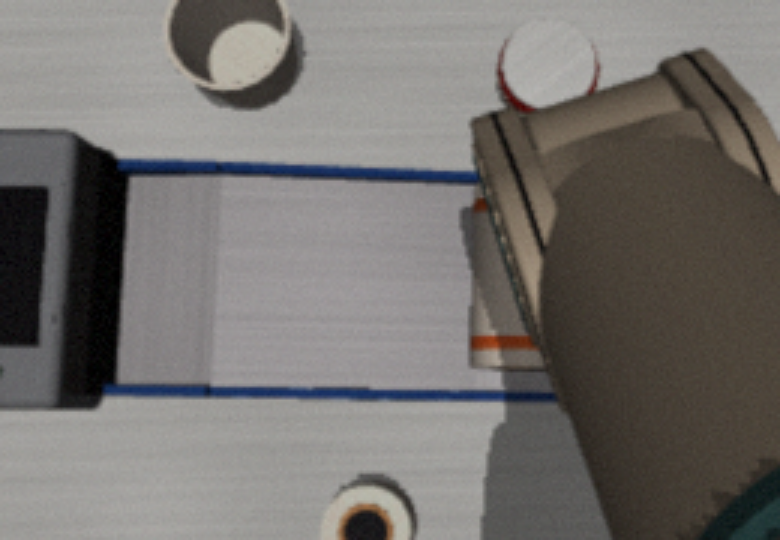

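The roll's axis is still at about -103, but the tips sit about 38 px (≈40 mm) higher in the side view than the reported TCP. That holds in all three side pictures. It also fits the upward force: the tips are on the roll's upper back shoulder. I'll back off gently and then descend behind the roll, checking images and force as I go.

Call:
step_arm([
  [50,[-0.001,0,-0.005],0],
  [50,[-0.004,0,-0.005],0],
  [50,[-0.008,0,0],0],
  [50,[-0.008,0.0,0],0],
  [50,[-0.008,0,0],0],
  [50,[-0.004,0,0],0],
  [50,[0,0,0],0],
  [50,[0,0,0],0],
])

```text
time: 6.52
tcp_pos: [553.1, -98.8, 39.2]
tcp_rot: [[0.042, 0.999, 0.03], [0.999, -0.042, -0.019], [-0.018, 0.031, -0.999]]
ft_force: [0.0, 0.1, 1.0]
gripper_width: 0.502
```

```bash
cat >> h.py <<'E'
def sideaxis(c):
    # roll axis x in app, from the lower edge of its silhouette
    for r in silhouettes(c,"roll"):
        p=np.argwhere(r["pixels"]).mean(0)[::-1]; a=app(atz(c,[p],50)[0])
        if abs(a[1])>40 or not -180<a[0]<180: continue
        m=r["pixels"]; out=[]
        for uu in range(int(p[0])-28,int(p[0])+29,4):
            v=np.flatnonzero(m[:,uu])
            if len(v)<3: continue
            o,d=pix2ray(c,[(uu,v.max()+.5)]); d=d[0]; q=app(o); dx,dz=d@u,d[2]; n=np.array([-dz,dx])/np.hypot(dx,dz)
            x=-105.
            for _ in range(20):
                z=43 if x<-72 else 8+(x+70)*.1405+35.3
                x=q[0]+(35-n[1]*(z-q[2]))/n[0]
            out.append(round(x))
        return out
E
python3 -c "
from h import *
report()
c=capture('side'); print(sideaxis(c)); cv2.imwrite('pics/side5.png',cv2.resize(c['pixels'][150:310,170:300],None,fx=3.5,fy=3.5))
t=capture('wrist'); cv2.imwrite('pics/w5.png',t['pixels']); s=observe(); R=s['tcp_rot']
f=lambda P:((proj(c,P)-[170,150])*3.5).round().tolist()
T=s['tcp_pos']
print('side tips h=0,40',f([T+R[:,1]*k-R[:,2]*h for h in (0,40) for k in(-21,21)]))
print('wrist tips h=0,40',proj(t,[T+R[:,1]*k-R[:,2]*h for h in (0,40) for k in(-21,21)]).round().tolist())
print('wrist roll ends',proj(t,[world((-103,k,43)) for k in(53,-57)]).round().tolist(),t['origin']-T)
a=c['pixels'][150:310,170:300];b=t['pixels']
canvas=np.zeros((560,800,3),np.uint8); A=cv2.resize(a,(455,560)); canvas[:,:455]=A; canvas[:259,455:]=cv2.resize(b,(345,259)); cv2.imwrite('pics/both5.png',canvas)
"
```

```text
t 6.52 tcp app [-170.9   -3.3   39.2] world [553.1 -98.8  39.2] F [0.  0.1 1. ] w 0.5
tool x in app 1.0 -0.007 tool y -0.007 -0.999
[-103, -103, -102, -103, -101, -102, -103, -101, -102, -103, -101, -102, -103, -104, -102]
side tips h=0,40 [[206.0, 432.0], [300.0, 422.0], [197.0, 369.0], [295.0, 360.0]]
wrist tips h=0,40 [[237.0, 240.0], [312.0, 240.0], [227.0, 272.0], [321.0, 272.0]]
wrist roll ends [[159.0, 118.0], [381.0, 116.0]] [ -1.97554949  74.3192693  181.12041549]
```

View pics/both5.png

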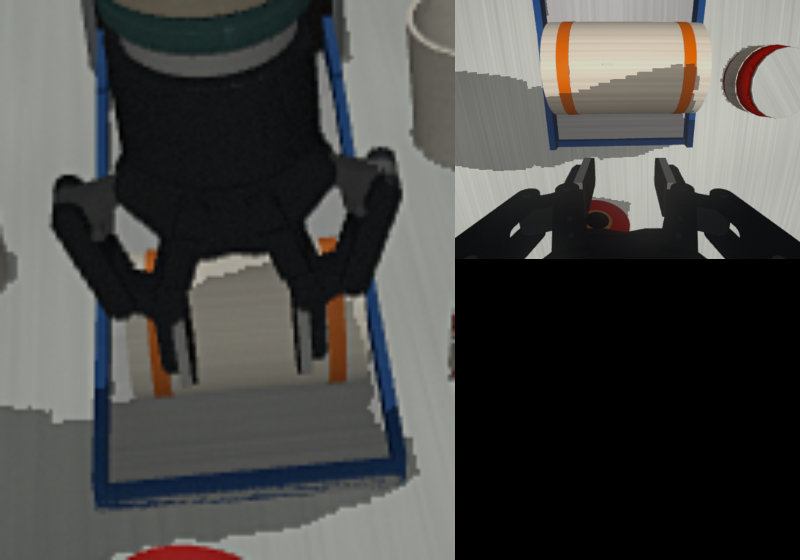

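Combining the wrist view (tips at about (219,256) and (336,256)) with the side view (crop (190,382) and (303,372)) puts the tips about 40 mm above the reported TCP, with no forward offset. The roll's axis is still at -103. I'll descend behind it by that much more, in stages.

Call:
step_arm([
  [50,[0.003,0,0.006],0],
  [50,[0.003,0,0.007],0],
  [50,[0,0,0.007],0],
  [50,[0,0.0,0.007],0],
  [50,[0,0,0.006],0],
  [50,[0,0,0.004],0],
  [50,[0,0,0],0],
  [50,[0,0,0],0],
])

```text
time: 7.33
tcp_pos: [554.0, -89.0, -3.3]
tcp_rot: [[0.037, 0.999, 0.028], [0.999, -0.036, -0.017], [-0.016, 0.028, -0.999]]
ft_force: [-1.0, -0.5, -1.1]
gripper_width: 0.498
```

```bash
python3 -c "
from h import *
report()
c=capture('side'); print(sideaxis(c)); 
t=capture('wrist'); s=observe(); R=s['tcp_rot'];T=s['tcp_pos']
f=lambda P:((proj(c,P)-[170,150])*3.5).round().tolist()
print('side tips back h=0,40',f([T+R[:,1]*k-R[:,2]*h-11*R[:,0] for h in (0,40) for k in(-25,25)]))
a=c['pixels'][150:310,170:300];b=t['pixels']
canvas=np.zeros((560,800,3),np.uint8); A=cv2.resize(a,(455,560)); canvas[:,:455]=A; canvas[:259,455:]=cv2.resize(b,(345,259)); cv2.imwrite('pics/both6.png',canvas)
report()"
```

```text
t 7.33 tcp app [-161.    -3.8   -3.3] world [554.  -89.   -3.3] F [-1.  -0.5 -1.1] w 0.5
tool x in app 1.0 -0.002 tool y -0.001 -1.0
[-103, -103, -99, -102, -103, -101, -102, -103, -101, -49, -101, -102]
side tips back h=0,40 [[205.0, 496.0], [313.0, 484.0], [197.0, 438.0], [309.0, 426.0]]
t 7.48 tcp app [-161.2   -4.3   -2.7] world [554.4 -89.1  -2.7] F [-0.4 -0.1 -0.5] w 0.5
tool x in app 1.0 -0.002 tool y -0.001 -1.0
```

View pics/both6.png

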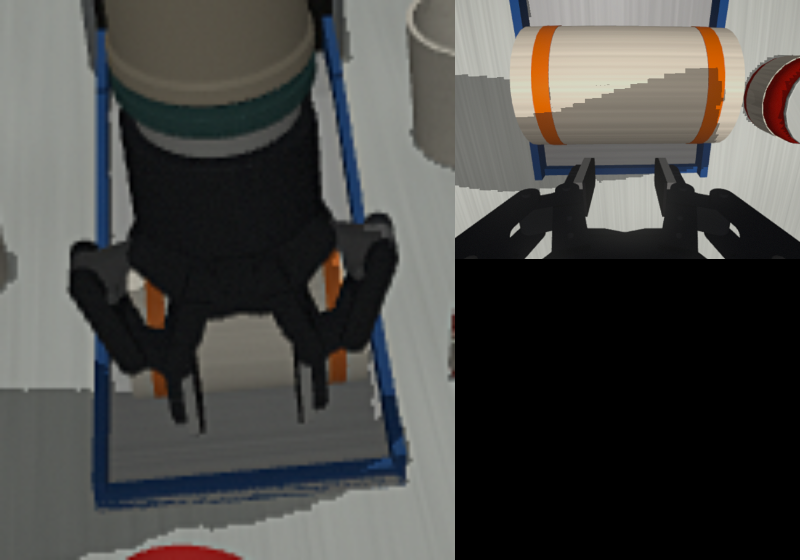

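Both views confirm it: reported z is -3 with no contact force, and the tips are now at crop (202,432) and (302,422), behind the roll. I'll lower slightly more and push slowly.

Call:
step_arm([
  [50,[0.0,0,0.005],0],
  [50,[0.002,0,0.004],0],
  [50,[0.002,0,0.001],0],
  [50,[0.002,0.0,0],0],
  [50,[0.002,0,0],0],
  [50,[0.0015,0,0],0],
  [50,[0.0015,0,0],0],
  [50,[0.0015,0,0],0],
])

```text
time: 8.15
tcp_pos: [556.2, -76.2, -12.8]
tcp_rot: [[0.038, 0.999, 0.031], [0.999, -0.037, -0.018], [-0.017, 0.032, -0.999]]
ft_force: [0.1, -0.5, 0.2]
gripper_width: 0.503
```

```bash
python3 -c "
from h import *
report()
c=capture('side'); print(sideaxis(c)); report()"
```

```text
t 8.15 tcp app [-148.2   -5.6  -12.8] world [556.2 -76.2 -12.8] F [ 0.1 -0.5  0.2] w 0.5
tool x in app 1.0 -0.003 tool y -0.002 -0.999
[-103, -101, -90, -102, -100, -101, -102, -103, -101, -46, -97, -100]
t 8.25 tcp app [-147.8   -5.7  -12.8] world [556.3 -75.9 -12.8] F [-0.1 -0.   0.2] w 0.5
tool x in app 1.0 -0.002 tool y -0.002 -0.999
```

Call:
step_arm([
  [50,[0.002,-0.001,0],0],
  [50,[0.002,-0.001,0],0],
  [50,[0.002,-0.001,0],0],
  [50,[0.002,0.0,0],0],
  [50,[0.002,0,0],0],
  [50,[0.002,0,0],0],
  [50,[0.002,0,0],0],
  [50,[0.002,0,0],0],
])

```text
time: 8.92
tcp_pos: [553.6, -59.1, -12.9]
tcp_rot: [[0.038, 0.999, 0.032], [0.999, -0.038, -0.018], [-0.017, 0.032, -0.999]]
ft_force: [-0.4, -0.8, 0.2]
gripper_width: 0.502
```

```bash
python3 -c "
from h import *
report()
c=capture('side'); print(sideaxis(c)); report()"
```

```text
t 8.92 tcp app [-131.2   -2.4  -12.9] world [553.6 -59.1 -12.9] F [-0.4 -0.8  0.2] w 0.5
tool x in app 1.0 -0.003 tool y -0.003 -0.999
[-84, -85, -85, -86, -84, -85, -86, -84, -83, -35, -85, -86]
t 9.02 tcp app [-130.7   -2.5  -12.9] world [553.7 -58.6 -12.9] F [ 0.1 -0.8 -0.2] w 0.5
tool x in app 1.0 -0.003 tool y -0.002 -0.999
```

Call:
step_arm([
  [50,[0.002,0,0],0],
  [50,[0.002,0,0],0],
  [50,[0.002,0,0],0],
  [50,[0.002,0.0,0],0],
  [50,[0.002,0,0],0],
  [50,[0.002,0,0],0],
  [50,[0.002,0,0],0],
  [50,[0.002,0,-0.0003],0],
])

```text
time: 9.68
tcp_pos: [554.0, -44.2, -12.7]
tcp_rot: [[0.04, 0.999, 0.031], [0.999, -0.039, -0.021], [-0.02, 0.032, -0.999]]
ft_force: [0.0, -2.8, 1.8]
gripper_width: 0.498
```

Call:
step_arm([
  [50,[0.0025,0,-0.0004],0],
  [50,[0.0025,0,-0.0004],0],
  [50,[0.0025,0,-0.0004],0],
  [50,[0.0025,0,-0.0004],0],
  [50,[0.0025,0,-0.0004],0],
  [50,[0.0025,0,-0.0004],0],
  [50,[0.0025,0,-0.0004],0],
  [50,[0.0025,0,-0.0004],0],
])

```text
time: 10.35
tcp_pos: [554.2, -23.9, -9.5]
tcp_rot: [[0.041, 0.999, 0.03], [0.999, -0.04, -0.023], [-0.022, 0.031, -0.999]]
ft_force: [-0.0, -2.2, 0.9]
gripper_width: 0.5
```

```bash
python3 -c "
from h import *
report()
c=capture('side'); print(sideaxis(c)); report()"
```

```text
t 10.35 tcp app [-96.   -1.8  -9.5] world [554.2 -23.9  -9.5] F [-0.  -2.2  0.9] w 0.5
tool x in app 1.0 -0.006 tool y -0.005 -1.0
[-49, -49, -47, -50, -49, -49, -50, -48, 13, -42, -49, -50]
t 10.45 tcp app [-94.9  -2.   -9.5] world [554.5 -22.8  -9.5] F [ 0.2  0.3 -0.9] w 0.5
tool x in app 1.0 -0.005 tool y -0.004 -0.999
```

Call:
step_arm([
  [50,[0.003,0,-0.0003],0],
  [50,[0.003,0,-0.0003],0],
  [50,[0.003,0,-0.0003],0],
  [50,[0.003,0,-0.0003],0],
  [50,[0.003,0,-0.0003],0],
  [50,[0.003,0,-0.0003],0],
  [50,[0.003,0,-0.0003],0],
  [50,[0.003,0,-0.0003],0],
])

```text
time: 11.12
tcp_pos: [554.9, 2.0, -7.5]
tcp_rot: [[0.041, 0.999, 0.029], [0.999, -0.041, -0.024], [-0.023, 0.03, -0.999]]
ft_force: [-0.7, -2.4, 1.5]
gripper_width: 0.498
```

Call:
step_arm([
  [50,[0.003,0,-0.0003],0],
  [50,[0.003,0,-0.0003],0],
  [50,[0.003,0,-0.0003],0],
  [50,[0.003,0,-0.0003],0],
  [50,[0.003,0,-0.0003],0],
  [50,[0.003,0,-0.0003],0],
  [50,[0.003,0,-0.0003],0],
  [50,[0.003,0,-0.0003],0],
])

```text
time: 11.78
tcp_pos: [555.7, 28.9, -5.5]
tcp_rot: [[0.041, 0.999, 0.029], [0.999, -0.04, -0.024], [-0.022, 0.03, -0.999]]
ft_force: [-0.5, -2.2, 2.4]
gripper_width: 0.499
```

```bash
python3 -c "
from h import *
report()
c=capture('side'); print(sideaxis(c)); report()"
```

```text
t 11.78 tcp app [-43.2  -1.4  -5.5] world [555.7  28.9  -5.5] F [-0.5 -2.2  2.4] w 0.5
tool x in app 1.0 -0.006 tool y -0.005 -1.0
[4, 4, 4, 3, 5, 4, 4, 3, 63, 3, 2, 4]
t 11.88 tcp app [-41.8  -1.6  -5.5] world [556.   30.3  -5.5] F [ 0.6  0.9 -0.9] w 0.5
tool x in app 1.0 -0.005 tool y -0.004 -1.0
```

Call:
step_arm([
  [50,[0.003,0,-0.0005],0],
  [50,[0.003,0,-0.0005],0],
  [50,[0.003,0,-0.0005],0],
  [50,[0.003,0,-0.0005],0],
  [50,[0.003,0,-0.0005],0],
  [50,[0.003,0,-0.0005],0],
  [50,[0.003,0,-0.0005],0],
  [50,[0.003,0,-0.0005],0],
])

```text
time: 12.55
tcp_pos: [556.4, 54.6, -1.8]
tcp_rot: [[0.042, 0.999, 0.029], [0.999, -0.041, -0.024], [-0.023, 0.029, -0.999]]
ft_force: [-0.8, -2.7, 1.0]
gripper_width: 0.505
```

Call:
step_arm([
  [50,[0.003,0,-0.0005],0],
  [50,[0.003,0,-0.0005],0],
  [50,[0.003,0,-0.0005],0],
  [50,[0.003,0,-0.0005],0],
  [50,[0.003,0,-0.0005],0],
  [50,[0.003,0,-0.0005],0],
  [50,[0.003,0,-0.0005],0],
  [50,[0.003,0,-0.0005],0],
])

```text
time: 13.22
tcp_pos: [557.2, 81.6, 2.0]
tcp_rot: [[0.041, 0.999, 0.028], [0.999, -0.041, -0.024], [-0.023, 0.029, -0.999]]
ft_force: [-0.3, -1.1, 1.7]
gripper_width: 0.497
```

```bash
python3 -c "
from h import *
report()
c=capture('side'); print(sideaxis(c)); report()"
```

```text
t 13.22 tcp app [ 9.5 -1.   2. ] world [557.2  81.6   2. ] F [-0.3 -1.1  1.7] w 0.5
tool x in app 1.0 -0.006 tool y -0.006 -1.0
[63, 57, 57, 56, 56, 55, 57, 56, 119, 54, 53, 53]
t 13.32 tcp app [10.9 -1.3  2. ] world [557.5  83.    2. ] F [ 0.6  0.1 -0.3] w 0.5
tool x in app 1.0 -0.005 tool y -0.004 -1.0
```

Call:
step_arm([
  [50,[0.0025,0,-0.0005],0],
  [50,[0.0025,0,-0.0005],0],
  [50,[0.0025,0,-0.0005],0],
  [50,[0.0025,0,-0.0005],0],
  [50,[0.0025,0,-0.0005],0],
  [50,[0.0025,0,-0.0005],0],
  [50,[0.002,0,-0.0005],0],
  [50,[0.002,0,-0.0004],0],
])

```text
time: 13.98
tcp_pos: [557.7, 102.1, 5.7]
tcp_rot: [[0.041, 0.999, 0.028], [0.999, -0.041, -0.025], [-0.023, 0.029, -0.999]]
ft_force: [-1.1, -2.0, 1.8]
gripper_width: 0.501
```

Call:
step_arm([
  [50,[0.0015,0,-0.0003],0],
  [50,[0.0015,0,-0.0003],0],
  [50,[0.0015,0,-0.0003],0],
  [50,[0.0015,0,-0.0003],0],
  [50,[0.0015,0,-0.0002],0],
  [50,[0.0015,0,-0.0002],0],
  [50,[0.0015,0,-0.0002],0],
  [50,[0.0015,0,-0.0002],0],
])

```text
time: 14.65
tcp_pos: [558.6, 118.0, 7.6]
tcp_rot: [[0.04, 0.999, 0.029], [0.999, -0.04, -0.021], [-0.02, 0.03, -0.999]]
ft_force: [-0.2, -0.0, 0.1]
gripper_width: 0.5
```

```bash
python3 -c "
from h import *
report()
c=capture('side'); print(sideaxis(c)); report()"
```

```text
t 14.65 tcp app [46.  -1.2  7.6] world [558.6 118.    7.6] F [-0.2 -0.   0.1] w 0.5
tool x in app 1.0 -0.005 tool y -0.005 -1.0
[182, 89, 91, 121, 92, 91, 93, 93, 92, 165, 93, 92, 94]
t 14.75 tcp app [46.3 -1.1  7.6] world [558.5 118.3   7.6] F [-0.   0.7 -0.5] w 0.5
tool x in app 1.0 -0.005 tool y -0.004 -1.0
```

Call:
step_arm([
  [50,[0.002,0,0],0],
  [50,[0.002,0,0],0],
  [50,[0.002,0,0],0],
  [50,[0.002,0,0],0],
  [50,[0.002,0,0],0],
  [50,[0.002,0,0],0],
  [50,[0.001,0,0],0],
  [50,[0,0,0],0],
])

```text
time: 15.42
tcp_pos: [559.1, 133.8, 7.2]
tcp_rot: [[0.039, 0.999, 0.029], [0.999, -0.038, -0.02], [-0.019, 0.03, -0.999]]
ft_force: [-1.1, 0.1, 0.4]
gripper_width: 0.5
```

```bash
python3 -c "
from h import *
report()
c=capture('side'); cv2.imwrite('pics/side7.png',cv2.resize(c['pixels'][100:310,150:350],None,fx=2.8,fy=2.8)); print(sideaxis(c))
f=lambda P:((proj(c,P)-[150,100])*2.8).round().tolist()
print(f([world((115,k,62)) for k in(55,-55)]));report()"
```

```text
t 15.42 tcp app [61.8 -1.2  7.2] world [559.1 133.8   7.2] F [-1.1  0.1  0.4] w 0.5
tool x in app 1.0 -0.004 tool y -0.003 -1.0
[109, 107, 103, 105, 105, 107, 194, 177, 104, 103, 108]
[[152.0, 169.0], [304.0, 160.0]]
t 15.52 tcp app [61.4 -1.2  7.2] world [559.1 133.4   7.2] F [-0.4 -0.3  1.2] w 0.5
tool x in app 1.0 -0.004 tool y -0.004 -1.0
```

View pics/side7.png

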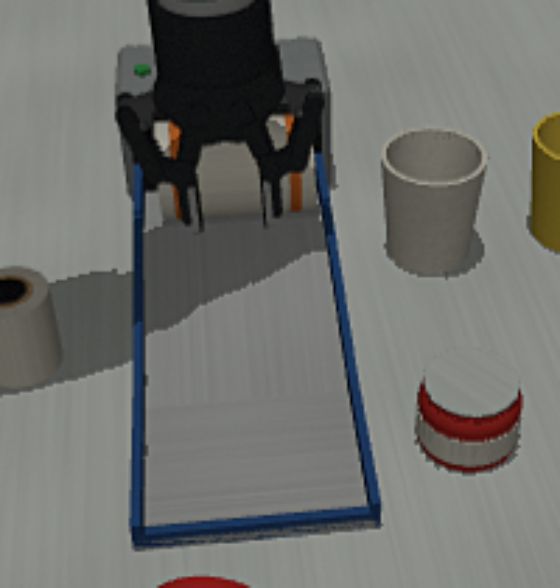

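The roll has rolled past the crest and sits near the stop (crop (240,170)), with nothing else moved. I'll withdraw the fingers straight back, then up.

Call:
step_arm([
  [50,[-0.003,0,0],0],
  [50,[-0.006,0,0],0],
  [50,[-0.01,0,0],0],
  [50,[-0.015,0,0],0],
  [50,[-0.015,0,-0.005],0],
  [50,[-0.015,0,-0.015],0],
  [50,[-0.015,0,-0.025],0],
  [50,[-0.01,0,-0.03],0],
])

```text
time: 16.18
tcp_pos: [547.4, 37.7, 79.9]
tcp_rot: [[0.037, 0.999, 0.016], [0.999, -0.037, -0.023], [-0.023, 0.017, -1.0]]
ft_force: [0.7, -0.6, -1.0]
gripper_width: 0.504
```

Call:
step_arm([
  [50,[-0.03,0,-0.03],0],
  [50,[-0.035,0,-0.035],0],
  [50,[-0.035,0,-0.035],0],
  [50,[-0.035,0,-0.03],0],
  [50,[-0.035,0,-0.02],0],
  [50,[-0.025,0,0],0],
  [50,[0,0,0],0],
  [50,[0,0,0],0],
])

```text
time: 16.85
tcp_pos: [535.7, -156.4, 227.7]
tcp_rot: [[0.052, 0.998, 0.024], [0.998, -0.052, -0.033], [-0.032, 0.026, -0.999]]
ft_force: [0.0, 0.4, 0.6]
gripper_width: 0.499
```

```bash
python3 -c "
from h import *
report()
c=capture('top'); a=rollpos(c,62); print(a)
d=capture('side')
for r in silhouettes(c,'roll'): print(r['conf'],r['bbox'])
print('expected',proj(c,[world((115,k,62)) for k in(0,55,-55)]+[world((150,0,62)),world((80,0,62))]).round(1).tolist())
for l in('tin','cup','spare'): print(l,[(round(r['conf'],2),np.argwhere(r['pixels']).mean(0)[::-1].round().tolist()) for r in silhouettes(c,l)],[np.argwhere(r['pixels']).mean(0)[::-1].round().tolist() for r in silhouettes(d,l)])
P=np.zeros((560,800,3),np.uint8); P[:,:400]=cv2.resize(c['pixels'][180:300,60:190],(400,560)) ; P[:,400:]=cv2.resize(d['pixels'][100:240,180:280],(400,560)); cv2.imwrite('pics/fin.png',P); report()"
```

```text
t 16.85 tcp app [-229.    12.1  227.7] world [ 535.7 -156.4  227.7] F [0.  0.4 0.6] w 0.5
tool x in app 0.999 -0.017 tool y -0.017 -1.0
(0.79, array([153.9209284 , 237.55350118]), array([114.40846799,  -5.49678203,  62.        ]))
0.79 [132.3, 210.4, 173.8, 267.1]
0.68 [356.5, 242.2, 415.6, 290.2]
expected [[153.4, 240.6], [151.6, 272.0], [155.2, 210.0], [133.5, 240.3], [173.3, 241.0]]
tin [(0.87, [282.0, 174.0])] [[317.0, 246.0]]
cup [(0.9, [174.0, 104.0]), (0.86, [177.0, 162.0])] [[303.0, 170.0], [356.0, 163.0]]
spare [(0.61, [222.0, 326.0])] [[155.0, 216.0]]
t 17.35 tcp app [-225.4   11.6  226.8] world [ 536.3 -152.8  226.8] F [ 0.2 -0.7 -0. ] w 0.5
tool x in app 0.999 -0.011 tool y -0.011 -1.0
```

View pics/fin.png

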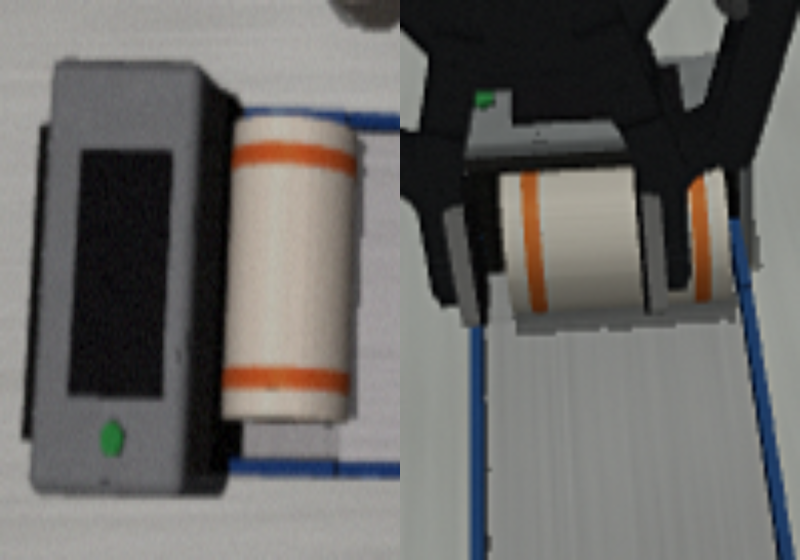

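The roll rests square against the black stop at x +114 (expected +115), and the tin, cup and spare are where they were. I'm handing in.

```bash
python3 -c "
from workcell import *
print(close_job())"
```

```text
the job is handed in; nothing more can be done
None
```

The roll is seated against the black stop, and I handed the job in at about 17 s of the 40 s limit. With two fingertips half open behind it, I pushed it at roughly 25–40 mm/s across the apron, up the ramp and over the crest. I followed it into the seat and then drew the fingers back and up.

**Last checks:** The top camera puts the roll at applicator x +114 mm, where +115 is expected. It is about 5 mm off the centre line, lies square and clears the rails. The tin, both cups and the small spare roll are at the same pixels as at the start, to within one. The fingers were clear of everything, with force near zero.

**What disagreed:**
- **Fingertip height:** the visible fingertips were about 40 mm above the reported TCP. Because of this, my first push landed on the roll's upper back with about 5 N, moving it only about 2 mm on the apron. I backed off, confirmed the offset with the side and wrist views, and pushed again at the corrected height. From then on the force stayed below about 3.5 N.
- **Look-alike:** in one picture the network ranked the red look-alike first as "roll"; I rejected it.

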